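# Pop the spice tray and catch it with the other finger

## Task

Press down the release pedal of the spice box with one fingertip and keep it pressed, and with the other finger standing in the tray's way stop the sprung tray that pops out, so that it rests against that finger about half-way out (at least a quarter of its 12 cm travel, and never running to the end of its rails). The program finishes while holding: one finger still pressing the pedal, the other still blocking the tray. Pinch or lift nothing; the spice tins stay standing in the tray, and the jar, whisk, spatula, pot and colander are left where they are.

Things in the scene. Friction and masses are not known exactly. Their poses are not given: they have to be found in the camera images.
- spicebox: Low open-topped white box, 150 (x) x 88 (y) x 50 mm high, fixed. Origin at the centre of its underside, on the counter; the tray comes out along its -x, z is up. A 3 mm white apron lies on the counter before it (box x from -75 to -210 mm, y from -35 to +97 mm) and carries the pedal and the low rails (7 mm high) over which the tray runs.
- tray_front (a point): Centre of the outer face of the tray's upright bamboo front panel, at (-75, 0, 36) mm in the box frame while shut; it moves with the tray (out along -x), same axes. The panel is 70 mm wide (y), 8 mm thick, from 14 to 58 mm above the counter. A finger standing before it with its tip 8 to 50 mm above the counter blocks it; the thrust is 2 to 3 N.
- tray (a joint): How far the tray has come out, in m: 0 shut and held by the catch, 0.12 the end of its rails. Once released a spring drives it out at about 0.1 m/s (the end is reached in 1 to 1.5 s) until something blocks it; it weighs about 0.5 kg with its tins.
- pedal_top (a point): Centre of the top face of the release pedal, a flat steel plate 70 (x) x 40 (y) mm beside the tray's path: at (-135, 72, 30) mm in the box frame, same axes, so 60 mm ahead of the shut tray's face and 72 mm to the side of its centre line. Fingertips set apart along the box's y stand one on the pedal, one in front of the tray. A thin bar links the pedal to the tray's catch.
- pedal (a joint): How far the pedal is pressed down, in m: 0 up, 0.010 fully down. It is sprung: about 2 N starts it and 6 N holds it fully down. The catch lets the tray go at about 0.006.
- tin0: Loose round spice tin, 44 mm across, 44 mm high, 80 g, standing in the front half of the tray, its top 69 mm above the counter. Origin at the centre of its underside.
- tin1: The same kind of tin, in the rear half of the tray. Origin at the centre of its underside.
- jar: Small glass jar with a steel twist cap, 60 mm across, 85 mm high, standing on the side of the tray's path away from the pedal. Origin at the centre of its underside.
- whisk: Yellow silicone whisk lying on the pedal's side of the box, about 245 mm long along its x, head 46 mm high. Origin on the counter under the rear of its head; handle towards its -x.
- spatula: Bamboo spatula, 290 mm long, lying flat behind the box. Origin under its middle.
- pot: Closed green enamel pot, 200 mm across, 153 mm high with its knob, standing to the robot's left. Origin at the centre of its underside.
- colander: Orange plastic colander, 216 mm across, 95 mm high, standing to the robot's right. Origin at the centre of its underside.
Mind the look-alikes: they are no part of the job. Leave any blue or red look-alike of the tin0 alone.

How it is judged (in metres and radians):
On the way, in this order (a step that is already met when the one before it is completed fails the run):
1. the pedal is pressed down by a finger (value of joint pedal above 0.004 m and contact force between the fingers and pedal above 0.5 N).
2. with the pedal still pressed, the tray that popped out is stopped by the other finger (all of step 1 and contact force between the fingers and tray above 0.5 N and value of joint tray between 0.03 and 0.11 m and velocity of joint tray below 0.01 m/s), for 0.3 s.
At the end, for the whole second after the job is handed in: The pedal is held at least 4 mm down by a finger (over 0.5 N) while the tray rests, still, against a finger (over 0.5 N) between 30 and 110 mm out, both tins standing in the tray (tilt under 0.3 rad, undersides below 35 mm) (all of step 2 and velocity of joint tray above -0.01 m/s and angle between each of tin0, tin1's own z axis and vertical below 0.3 rad and height (world z) of each of tin0, tin1 below 0.035 m); the arm keeps its last pose, push and grip.
It fails at once if the tray runs to the end of its rails (past 115 mm) (value of joint tray above 0.115 m).
It fails at once if a spice tin is lifted or tipped (height (world z) of any of tin0, tin1 above 0.045 m or angle between any of tin0, tin1's own z axis and vertical above 0.5 rad).
It fails at once if a bystander is moved more than 30 mm or lifted (distance of any of jar, whisk, spatula, pot, colander from where it was at the start of the episode above 0.03 m or angle between jar's own z axis and vertical above 0.5 rad).
It also fails if it takes over 29 s, if anything falls off the work surface, if the arm or the gripper's body presses on something with over 40 N, if the wrist force passes 120 N, or if a joint passes its speed limit or range.

## Robot

A 6-joint arm with a two-finger parallel gripper is mounted at the origin on the work surface. World frame = base frame: x ahead of the robot, y to its left, z up, the work surface at z = 0. Lengths are in mm, angles in rad, forces in N, time in s.
With the tool pointing down it reaches from about 375 to 975 mm from the base axis. Payload 3.8 kg.
Tool frame: the origin (TCP) lies midway between the tips of the shut fingers; the grasp point (between the pads) lies env.pinch_z behind it (env.pinch_z is the distance from the TCP to the grasp point, in mm); z points along the fingers, y is the line along which they close (so a half turn about z gives the same grasp; the last joint's range is limited). The gripper opens to 88 mm and grips with 3 to 60 N. Pads are 18 mm wide; open, the fingers measure 123 mm over their backs; the gripper's body (75 mm by 187 mm) begins 45 mm behind the grasp point.
Start: joints at [1.117, 0.264, 1.604, -0, 1.274, -0.037], TCP at [273.262, 617.208, 238.706] pointing down, gripper open.
Joint ranges: [-2.63, 2.63], [-0.94, 2.18], [0.31, 2.57], [-1.31, 4.45], [0, 2.66], [-2.55, 2.55]. Speed limits (rad/s): [2.57, 2.57, 3.14, 3.14, 3.14, 3.14].

## Interface

Orientations are given as a 3x3 rotation matrix whose columns are the frame's x, y, z axes.
In Python, from plant import env, imaging, job_done gives the robot as it stands. The module is installed in compiled form; this text tells all that it offers.
- The arm moves only by the tool arm_command, never from a script. Its arguments are lists of equal length, an entry for each row: "linear": the shift along the tool's x, y, z in mm, a list of three; "turn": the turn about the tool's z in degrees; "fingers": the closure, from 0 (fully open) to 1 (shut). A call has 1 to 10 rows; each row is the pose to reach, as a shift and turn from the pose commanded when the call began, along the tool's axes at that moment; what a row does not reach only later rows make up. A row lasts 1/8 s, in which the tool goes at most 62.5 mm and 10.7 degrees, less where a joint would pass 70% of its speed; a pose out of reach is approached as far as the arm can. A call with a gripper value outside its range is refused whole. The fingers move at their own pace and stop on an object; "force" is the grip in N (left out, the last holds). Time passes only in rows, so rows that repeat a pose let the fingers close. It gives the time, the measured TCP pose, the force, the opening and the grip force at its end, in the units of the state.
- env.state(): the state, without advancing time (a new reading comes with each control period).
- imaging.read_camera(name): name is "scene" or "top"; returns a dict with "frame" (420x560x3 uint8, blue, green, red), "intrinsics" (3x3 intrinsics, pixels), "k1" (the pictures are not rectified: a ray, as slopes to the right and down, at radius r is drawn at 1 + k1 r^2 times it, then the intrinsics apply), "xyz" and "attitude" of the camera in the world. Camera axes: x right, y up, looking along -z (the intrinsics and any distortion apply to the point x, -y, -z); pixel columns grow to the right and rows downward; lengths in mm; the calibration is good to about 2 mm. A picture is of the moment at which its call begins. There is no depth.
- job_done(): hands the job in; it is judged then, once.
The state is a dict: "clock": time; "qpos": joint angles; "qd": joint speeds; "tau": joint torques, N m; "tool_pos": TCP position; "eef_rot": TCP orientation; "contact_force": force on the tool from outside, world axes, zero at the start; "wrist_torque": the same for the moment, N m; "opening": finger opening in mm; "grasp_force": force on a finger pad.
Only numpy, scipy, OpenCV 4.12 (cv2) and the standard library are available. Lean on these libraries where they do the work, as an engineer would, in place of code of your own. Each camera call takes 0.05 s, during which the arm holds its last target. There are 200 camera calls.

## Working session

There is one attempt and no reset: what is moved stays moved. The work goes in short steps, Python scripts to look and compute and a tool call to move; the robot and the scene stay as the last step left them, time stands still between calls to the robot, and variables do not carry over. Pictures are saved under pics/ and viewed, at most 10 in all, crops included, and the job is handed in when it is done.

Besides the shell and the picture viewer there is one more tool, called after "Call:" as a command line: name --pt "numbers of a row" for each row, then --argument value for the rest. arm_command: Moves the arm, as the interface text tells. Its arguments: {"type":"object","properties":{"linear":{"type":"array","items":{"type":"array","items":{"type":"number"}}},"turn":{"type":"array","items":{"type":"number"}},"fingers":{"type":"array","items":{"type":"number"}},"force":{"type":"number"}},"required":["linear","turn","fingers"]}

```bash
mkdir -p pics
cat > h.py <<'E'
import numpy as np, cv2
from plant import env, imaging
def cam(n):
    d=imaging.read_camera(n); return {k:(np.array(v) if k!='frame' else v) for k,v in d.items()}
def ray(d,u,v):
    K=d['intrinsics']; D=np.array([float(d['k1']),0,0,0,0])
    p=cv2.undistortPoints(np.array([[[u,v]]],float),K,D)[0,0]
    return d['attitude']@np.array([p[0],-p[1],-1.])
def onz(d,u,v,z):
    r=ray(d,u,v); c=d['xyz']; return c+r*(z-c[2])/r[2]
def proj(d,P):
    q=d['attitude'].T@(np.array(P,float)-d['xyz']); s=np.array([q[0],-q[1]])/-q[2]
    s=s*(1+float(d['k1'])*(s@s)); return (d['intrinsics']@[s[0],s[1],1])[:2]
E
python3 - <<'E'
from h import *
for n in('scene','top'):
    d=cam(n); cv2.imwrite(f'pics/{n}0.png',d['frame']); print(n,d['xyz'],d['k1'],d['intrinsics'][0,0])
s=env.state(); print(s['clock'],s['tool_pos'],s['eef_rot'],s['opening'],env.pinch_z)
E
```

```text
scene [1158.81559035 -906.95396196  730.29048253] -0.0754328403407378 441.0122436651194
top [ 4.18437797e+02 -5.88877775e-01  1.29465360e+03] -0.0649785779712373 388.17048445386166
0.1 [272.95194385 616.62255114 237.49351597] [[-9.14415251e-01  4.04776412e-01 -8.97693330e-04]
 [ 4.04777403e-01  9.14413317e-01 -1.88154423e-03]
 [ 5.92580135e-05 -2.08387871e-03 -9.99997827e-01]] 88.03660004706131 18.700000000000003
```

View pics/scene0.png

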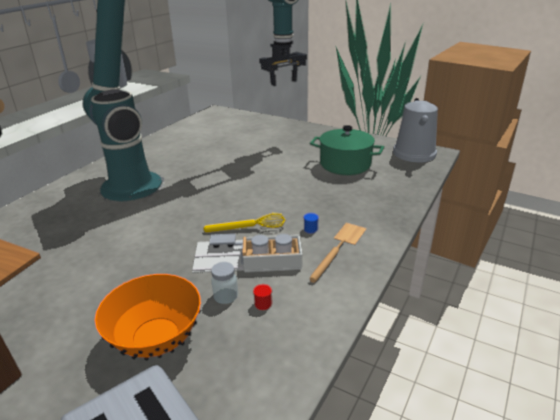

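View pics/top0.png

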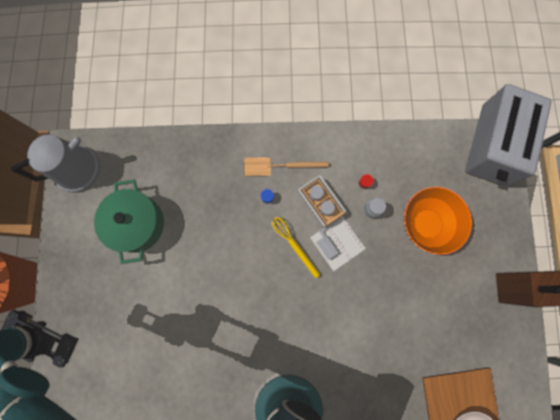

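The box sits at about (323,200) in the top view, with the apron at (338,245), the pedal at (327,246) and the grey tins at (317,190) and (328,208). The blue (267,196) and red (367,181) tins outside the box are the look-alikes, and only the grey ones stand in the tray. I'll confirm with an enlarged crop.

Run:
```python
from h import *
d=cam('top'); x0,y0=260,160
f=d['frame'][y0:280,x0:400]
g=cv2.resize(f,None,fx=5,fy=5,interpolation=cv2.INTER_CUBIC)
cv2.imwrite('pics/crop1.png',g)
```

```text
(no output)
```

View pics/crop1.png

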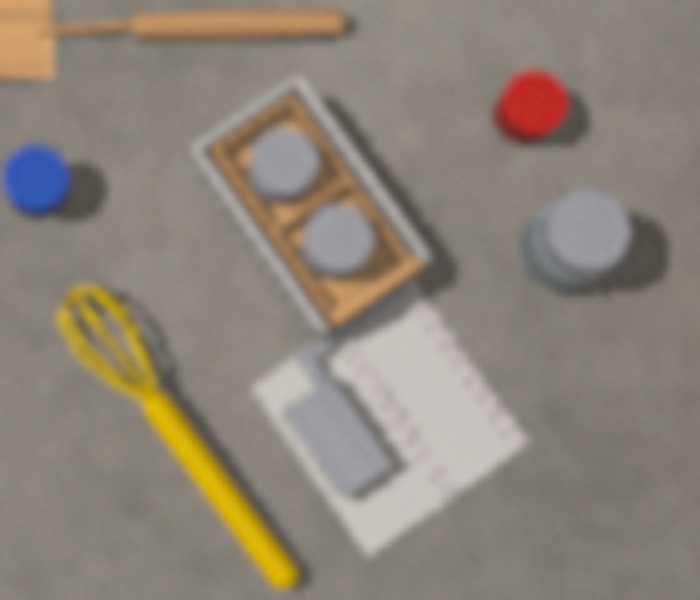

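The crop shows the two grey tins inside the bamboo tray at crop (284,160) and (338,240), and the pedal plate at crop (343,445). The red and blue tins stand outside. I'll fit the box pose to the known corners.

Run:
```python
from h import *
from scipy.optimize import least_squares
d=cam('top')
C=[((252,388),(-75,97,3)),((368,555),(-210,97,3)),((530,440),(-210,-35,3)),((193,150),(75,44,50)),((300,77),(75,-44,50)),((430,255),(-75,-44,50)),((350,497),(-170,92,30)),((402,465),(-170,52,30)),((285,410),(-100,92,30))]
B=np.array([c[1] for c in C],float)
W=np.array([onz(d,260+(u+.5)/5-.5,160+(v+.5)/5-.5,b[2]) for (u,v),b in C])[:,:2]
def T(p,b):
    c,s=np.cos(p[2]),np.sin(p[2]); return np.array(b)[...,:2]@np.array([[c,s],[-s,c]])+p[:2]
r=least_squares(lambda p:(T(p,B)-W).ravel(),[650,0,.5]); p=r.x
print(p,np.round(r.fun.reshape(-1,2),1)); np.save('p.npy',p)
print('pedal',T(p,[-135,72]),'y axis',-np.sin(p[2]),np.cos(p[2]))
s=env.state();print(s['tool_pos'],s['clock'])
# whisk & jar in box frame
for nm,u,v,z in(('jar',588,230,85),('whiskend',285,575,15),('whiskmid',155,395,15)):
    w=onz(d,260+(u+.5)/5-.5,160+(v+.5)/5-.5,z)[:2]-p[:2];c,sn=np.cos(p[2]),np.sin(p[2]);print(nm,c*w[0]+sn*w[1],-sn*w[0]+c*w[1])
```

```text
[ 6.58824580e+02 -1.22976549e+02  5.88199780e-01] [[ 0.  -0.7]
 [-0.7 -2.8]
 [-0.4 -2. ]
 [ 1.5  1.8]
 [ 2.5  0.7]
 [-1.3 -2.5]
 [-1.7  1.8]
 [ 0.6  3.1]
 [-0.6  0.6]]
pedal [ 506.56233227 -137.98347671] y axis -0.5548642465142243 0.8319409041153116
[273.0758442  616.83388149 237.87438515] 0.2
jar -118.77396374347865 -126.54824090600872
whiskend -186.64872142750926 152.0173451227334
whiskmid -42.336586814586056 153.9986049946545
```

Call:
arm_command --pt "-40 -45 0" --pt "-80 -90 0" --pt "-120 -135 0" --pt "-160 -180 0" --pt "-200 -225 0" --pt "-240 -270 0" --pt "-280 -315 0" --pt "-320 -360 0" --pt "-360 -405 0" --pt "-400 -450 0" --turn '[10, 20, 30, 40, 50, 60, 70, 80, 90, 100]' --fingers '[0.3, 0.3, 0.3, 0.3, 0.3, 0.3, 0.3, 0.3, 0.3, 0.3]'

```text
clock: 1.45
tool_pos: [457.1, 41.9, 238.9]
eef_rot: [[0.562, 0.827, 0.001], [0.827, -0.562, 0.0], [0.001, 0.001, -1.0]]
contact_force: [0.3, 0.5, 0.3]
opening: 61.7
grasp_force: 0.0
```

```bash
cat > go.py <<'E'
from h import *
import sys
p=np.load('p.npy'); c,s=np.cos(p[2]),np.sin(p[2])
def delta(bx,by,z):
    st=env.state(); R=np.array(st['eef_rot']); P=np.array(st['tool_pos'])
    t=np.array([p[0]+c*bx-s*by,p[1]+s*bx+c*by,z]); 
    y=-np.array([-s,c,0]); a=R.T@y; w=P[:2]-p[:2]
    print('t',st['clock'],'pos',P.round(1),'box',np.round([c*w[0]+s*w[1],-s*w[0]+c*w[1]],1),'d',(R.T@(t-P)).round(1),'turn',np.degrees(np.arctan2(-a[0],a[1])).round(2),'open',st['opening'],'F',np.round(st['contact_force'],1),'q6',st['qpos'][5],'tilt',R[:,2].round(3))
if __name__=='__main__': delta(*map(float,sys.argv[1:4]))
E
python3 go.py -140 36 120
```

```text
t 1.45 pos [457.1  41.9 238.9] box [-76.4 249.1] d [-139.2  173.5  118.9] turn 22.08 open 61.712304207158176 F [0.3 0.5 0.3] q6 0.6341099602950637 tilt [ 0.001  0.    -1.   ]
```

Call:
arm_command --pt "-35 43 0" --pt "-70 87 0" --pt "-105 130 20" --pt "-139 173 50" --pt "-139 173 85" --pt "-139 173 119" --pt "-139 173 119" --turn '[7, 14, 22, 22, 22, 22, 22]' --fingers '[0.3, 0.3, 0.3, 0.3, 0.3, 0.3, 0.3]'

```text
clock: 2.33
tool_pos: [520.1, -167.2, 116.4]
eef_rot: [[0.828, 0.561, -0.007], [0.561, -0.828, 0.003], [-0.004, -0.006, -1.0]]
contact_force: [-0.3, 0.3, 0.1]
opening: 61.7
grasp_force: 0.0
```

```bash
python3 go.py -140 36 50
python3 - <<'E'
from h import *
for n,(a,b,c,e) in dict(scene=(150,310,190,290),top=(250,410,160,280)).items():
    d=cam(n); cv2.imwrite(f'pics/{n}2.png',cv2.resize(d['frame'][c:e,a:b],None,fx=5,fy=5,interpolation=cv2.INTER_CUBIC))
E
```

```text
t 2.325 pos [ 520.1 -167.2  116.4] box [-140.    40.2] d [ 0.2  4.6 66.4] turn 0.39 open 61.66619649540406 F [-0.3  0.3  0.1] q6 0.6190709081168195 tilt [-0.007  0.003 -1.   ]
```

View pics/scene2.png

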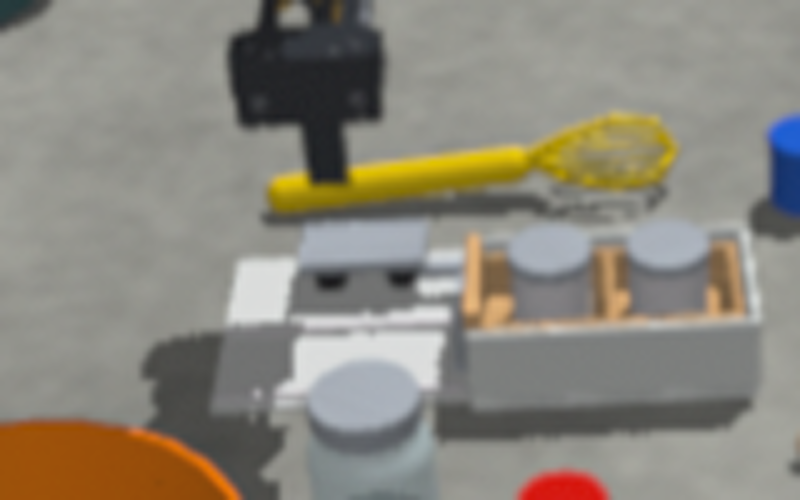

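The gripper is above the apron, with one finger at crop (330,150) in line with the pedal at (365,245). Next I descend to just above the pedal.

Call:
arm_command --pt "0 4 25" --pt "0 4 50" --pt "0 4 70" --pt "0 4 74" --pt "0 4 74" --turn '[0, 0, 0, 0, 0]' --fingers '[0.3, 0.3, 0.3, 0.3, 0.3]'

```text
clock: 3.05
tool_pos: [526.4, -171.6, 47.3]
eef_rot: [[0.828, 0.561, 0.002], [0.561, -0.828, -0.001], [0.001, 0.002, -1.0]]
contact_force: [0.6, 0.1, 0.1]
opening: 61.9
grasp_force: 0.0
```

```bash
python3 go.py -140 36 20
python3 - <<'E'
from h import *
d=cam('scene'); cv2.imwrite('pics/scene3.png',cv2.resize(d['frame'][190:290,150:310],None,fx=5,fy=5,interpolation=cv2.INTER_CUBIC))
E
```

```text
t 3.05 pos [ 526.4 -171.6   47.3] box [-137.1   33. ] d [-2.9 -3.1 27.3] turn 0.44 open 61.904291811128786 F [0.6 0.1 0.1] q6 0.61486850741445 tilt [ 0.002 -0.001 -1.   ]
```

View pics/scene3.png

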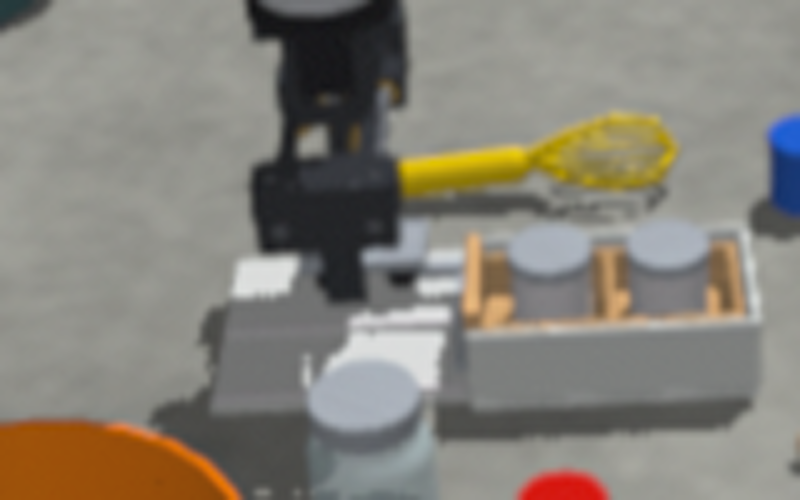

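The near finger, tip at crop (345,300), stands before the tray panel at (472,280). The other finger is over the pedal, hidden behind it. Next I press.

Call:
arm_command --pt "-2 -2 8" --pt "-2 -2 14" --pt "-2 -2 20" --pt "-2 -2 26" --pt "-2 -2 26" --pt "-2 -2 26" --pt "-2 -2 26" --pt "-2 -2 26" --turn '[0, 0, 0, 0, 0, 0, 0, 0]' --fingers '[0.3, 0.3, 0.3, 0.3, 0.3, 0.3, 0.3, 0.3]'

```text
clock: 4.1
tool_pos: [522.3, -170.9, 20.2]
eef_rot: [[0.828, 0.561, -0.001], [0.561, -0.828, 0.0], [-0.0, -0.001, -1.0]]
contact_force: [-2.9, 0.3, 7.6]
opening: 61.7
grasp_force: 5.0
```

```bash
python3 go.py -140 36 20
python3 - <<'E'
from h import *
d=cam('scene'); cv2.imwrite('pics/scene4.png',cv2.resize(d['frame'][190:290,150:310],None,fx=5,fy=5,interpolation=cv2.INTER_CUBIC))
E
```

```text
t 4.1 pos [ 522.3 -170.9   20.2] box [-140.1   35.9] d [ 0.1 -0.1  0.2] turn 0.4 open 61.68864053788584 F [-2.9  0.3  7.6] q6 0.6142081560686353 tilt [-0.001  0.    -1.   ]
```

View pics/scene4.png

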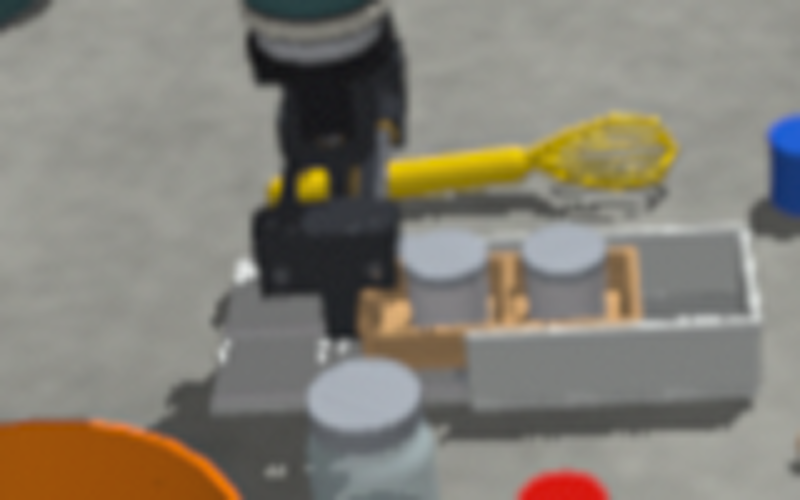

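The tray, front panel at crop (370,320), rests about half-way out against the finger. Both tins stand at (443,255) and (565,250). The pedal reads 7.6 N down and the tray about 3 N. I hold a moment, then hand in.

Call:
arm_command --pt "0 0 0" --pt "0 0 0" --pt "0 0 0" --pt "0 0 0" --pt "0 0 0" --pt "0 0 0" --turn '[0, 0, 0, 0, 0, 0]' --fingers '[0.3, 0.3, 0.3, 0.3, 0.3, 0.3]'

```text
clock: 4.9
tool_pos: [522.3, -170.9, 20.2]
eef_rot: [[0.828, 0.561, -0.001], [0.561, -0.828, 0.0], [-0.0, -0.001, -1.0]]
contact_force: [-2.9, 0.5, 8.7]
opening: 61.8
grasp_force: 5.0
```

```bash
python3 go.py -140 36 20; python3 -c "
from plant import job_done,env
s=env.state();f=s['contact_force']
print(job_done() if f[2]>4 and (f[0]**2+f[1]**2)**.5>1 else 'no')"
```

```text
t 4.9 pos [ 522.3 -170.9   20.2] box [-140.1   35.9] d [ 0.1 -0.1  0.2] turn 0.39 open 61.7798742244082 F [-2.9  0.5  8.7] q6 0.6142126195741664 tilt [-0.001  0.    -1.   ]
the job is handed in; nothing more can be done
None
```

I handed the job in at about 4.9 s with one finger holding the pedal down (about 8.7 N), the other blocking the tray about half-way out (about 3 N), and both tins standing; no verdict came back.

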